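# Unlock the hold-down fixture

### The arm

A 7-joint arm with a two-finger parallel gripper is mounted at the origin on the work surface. World frame = base frame: x ahead of the robot, y to its left, z up, the work surface at z = 0. Lengths are in m, angles in rad, forces in N, time in s.
With the tool pointing down it reaches from about 0.35 to 0.9 m from the base axis. Payload 7.2 kg.
Tool frame: the origin (TCP) lies on the front face of the gripper's body, between the roots of the fingers; the fingertips stand 80 mm ahead of it and the grasp point (between the pads) lies 61 mm ahead of it; y points along the fingers, z is the direction in which the jaws open and shut, and the axes are right-handed (so a half turn about y gives the same grasp; the last joint's range is limited). The gripper opens to 88 mm and grips with 3 to 60 N. Pads are 20 mm wide; open, the fingers measure 115 mm over their backs; the gripper's body (75 mm by 178 mm) begins 61 mm behind the grasp point.
Start: joints at [-1.285, 0.411, -0.013, 1.596, 0.006, 1.134, -0.082], TCP at [0.217, 0.586, 0.303] pointing down, gripper open.
Joint ranges: [-2.95, 2.95], [-0.29, 1.99], [-1.47, 1.44], [0.14, 2.54], [-1.03, 4.17], [0.13, 1.85], [-2.86, 2.86]. Speed limits (rad/s): [2.39, 2.39, 3.01, 3.01, 3.14, 3.14, 3.14].

### API

Orientations are given as a 3x3 rotation matrix whose columns are the frame's x, y, z axes.
In Python, from workcell import ctrl gives the robot as it stands.
- The arm moves only by the shell command python3 -m jog 'ROWS' [FORCE]. ROWS is JSON, a list that holds one entry, the list of rows, each a list of 5 numbers: the closure, from 0 (fully open) to 1 (shut), then the shift along the world's x, y, z in mm, then the turn about the world's z in degrees. In form: [[[gripper, dx, dy, dz, twist], ...]]. A call has 1 to 20 rows; each row shifts and turns the pose as measured when the row begins; what a row does not reach is not made up. A row lasts 1/12 s, in which the tool goes at most 41.7 mm and 7.16 degrees, less where a joint would pass 70% of its speed; a pose out of reach is approached as far as the arm can. A call with a gripper value outside its range is refused whole. The fingers move at their own pace and stop on an object; FORCE is the grip in N (left out, the last holds). Time passes only in rows, so rows that do not move let the fingers close. It gives the time, the measured TCP pose, the force and the opening at its end, in the units of the state.
- ctrl.state(): the state, without advancing time (a new reading comes with each control period).
- ctrl.grab_frame(name): name is "scene" or "top"; returns (picture, depth): 384x512x3 uint8, blue, green, red; 384x512 float32, m along the optical axis (not along the pixel's ray), 0 where there is no reading.
- ctrl.calibration(name): a dict with "K" (3x3 intrinsics, pixels), "T" (4x4, takes a point from camera to world coordinates). Camera axes: x right, y down, z forward; pixel columns grow to the right and rows downward; lengths in m; the calibration is good to about 2 mm. A picture is of the moment at which its call begins. calibration takes no time and is no camera call.
- ctrl.sign_off(): hands the job in, once; it reports no verdict.
Trained networks look in the newest picture that a camera, given by its name, has taken for a name from the list of things; names that differ only in an ending like _2 or _b are one class to them, and where a whole thing is asked for, a point or a joint stands for the part that bears it (a point fixed in the world has none). Each returns a list of dicts, best first, with "conf" (0 to 1); they miss things now and then, are a little off and sometimes report something else, mostly with a low value. They report only what shows in the picture. A call takes as long as a camera call. They do not tell look-alikes from the thing itself.
- ctrl.spot_in(camera, name): "position" ([column, row] as shares, 0 to 1, of the picture: columns of its width, rows of its height, amid what is visible of it).
The state is a dict: "time_s": time; "joint_positions": joint angles; "qvel": joint speeds; "joint_torque": joint torques, N m; "tcp_pos": TCP position; "orientation": TCP orientation; "ft_force": force on the tool from outside, world axes, zero at the start; "ft_torque": the same for the moment, N m; "grip_width": opening from 0.0 (shut) to 1.0 (fully open).
Only numpy, scipy, OpenCV 4.12 (cv2) and the standard library are available. Lean on these libraries where they do the work, as an engineer would, in place of code of your own. Each camera call takes 0.05 s, during which the arm holds its last target.

### The job

Unlock the measuring fixture: pull the looped spring clip sideways out of the hole in the stud and leave it lying in the fixture's side tray, clear of the hold-down bar. Then swing the bar up by its handle until it stands open by itself, at least 60 degrees up, so that the workpiece beneath can be taken out; leave the workpiece in its place and do not disturb the other things on the plate.

Things in the scene. Friction and masses are not known exactly. Their poses are not given: they have to be found in the camera images.
- fixture: Fixed metal fixture; grey base plate 215 x 100 x 12 mm, origin at the centre of the plate's underside, on the table; z up. +x points from the hold-down bar's handle end to its hinge end, +y away from the side tray. The upright steel locking stud stands at x = -45, y = 0 mm; the bar's eye fits over it. Its parts are fixed at these offsets; see the points.
- stud_hole (a point): Centre of the stud's cross hole, 67 mm above the table. The hole runs along the fixture's y, 8 mm wide and 10 mm high; its floor is level with the bar's top (62 mm above the table). The stud is 24 mm thick, its top 84 mm above the table.
- tray_floor (a point): Centre of the side tray's flat rubber floor, level with the bar's top, 62 mm above the table. The floor is 120 mm along the fixture's x and 153 mm along its y (fixture y -45 to -198 mm), open towards the stud, with rims 10 mm high on the other three sides. The clip's loop lies over it at the start.
- clip: Loose spring clip (hitch clip) of 6 mm steel wire, about 80 g, lying flat: a round loop (44 mm inside, 56 mm outside diameter) with a straight leg and a wavy sprung arm. Origin: the loop's centre, mid-wire, 65 mm above the table. +x points along the leg, +y to the arm's side. At the start the leg is in the stud, pointing to the fixture's +y; loop centre 55 mm from the stud's axis.
- clip_tip (a point): End of the clip's straight leg, 79 mm from the loop's centre. To draw the clip out, its loop goes to the fixture's -y: some 4 to 9 N until the arm snaps off the stud within about 20 mm, then little. Leg out of the stud after about 35 mm, clear of the bar after 50 mm, all over the tray after 70 mm; the loop meets the far rim after 115 mm.
- bar (a joint): Angle (rad) of the steel hold-down bar (44 mm wide, 10 mm thick) about its hinge: 0 = down and level, grows as the handle end rises, stop at 1.45. The hinge is stiff: the bar stays at any angle where it is left; lifting at the handle takes about 4 N. With the clip in the stud it cannot rise.
- bar_hinge (a point): Hinge axis of the bar, 57 mm above the table; the axis lies along the fixture's y.
- bar_handle (a point): Middle of the bar's handle: a round rod 10 mm thick, parallel to the hinge axis, 194 mm from it, 57 mm above the table when the bar is down. The rod closes a U-shaped bow at the bar's end: 64 mm of free rod, 32 mm free gap between rod and bar. Can be pinched from above, one finger either side of the rod; it turns between the fingers as the bar rises.
- workpiece: Loose stepped steel block, 54 x 60 x 38 mm, 0.6 kg, in the nest under the bar; origin at the centre of its underside, 12 mm above the table. To be left in place.
- pendant: Bystander: cream control box 70 x 120 x 35 mm with a small joystick (83 mm high) and a button; origin at the centre of its underside.
- vise: Bystander: blue machine vise, 150 x 70 x 75 mm, 2.5 kg; origin at the centre of its underside.
- stylus_stand: Bystander: black stand 90 x 50 x 30 mm with three probe styli, 87 mm high in all; origin at the centre of its underside.
There are look-alikes about, which are no part of the job. Of the things that look like the clip, the middle-sized one is meant.

How it is judged:
By the outcome, as a careful person would: the job done as asked, in the order asked, and still so for the second after the job is handed in, with the robot touching nothing.
It also fails if it takes over 58 s, if anything falls off the work surface, if the arm or the gripper's body presses on something with over 40 N, if the wrist force passes 120 N, or if a joint passes its speed limit or range.

## Working session

There is one attempt and no reset: what is moved stays moved. The work goes in short steps, Python scripts to look and compute and a shell command to move; the robot and the scene stay as the last step left them, time stands still between calls to the robot, and variables do not carry over. Pictures are saved under pics/ and viewed, and the job is handed in when it is done.

```bash
ls; mkdir -p pics; python3 - <<'E'
from workcell import ctrl
import cv2, numpy as np
for n in("scene","top"):
    im,d=ctrl.grab_frame(n); cv2.imwrite(f"pics/{n}0.png",im); np.savez(f"{n}0.npz",im=im,d=d)
    c=ctrl.calibration(n); print(n,np.round(c["K"],1).tolist(),np.round(c["T"],3).tolist())
s=ctrl.state(); print(s)
for n in("scene","top"):
  for t in("fixture","clip","bar","bar_handle","stud_hole","workpiece","clip_tip","tray_floor","bar_hinge"):
    print(n,t,[(np.round(np.array(r["position"])*[512,384]).tolist(),round(r["conf"],2)) for r in ctrl.spot_in(n,t)])
E
```

```text
pics
scene [[364.9, 0.0, 256.7], [0.0, 364.9, 191.1], [0.0, 0.0, 1.0]] [[-0.604, 0.508, -0.615, 1.105], [0.797, 0.38, -0.469, 0.462], [-0.005, -0.773, -0.634, 0.676], [0.0, 0.0, 0.0, 1.0]]
top [[434.2, 0.0, 255.9], [0.0, 434.2, 186.5], [0.0, 0.0, 1.0]] [[-0.026, -0.981, 0.194, 0.301], [-1.0, 0.026, -0.006, 0.022], [0.001, -0.194, -0.981, 1.276], [0.0, 0.0, 0.0, 1.0]]
{'time_s': 0.1, 'joint_positions': array([-1.28523733,  0.41182026, -0.01270712,  1.59690845,  0.00559576,
        1.13431429, -0.08221977]), 'qvel': array([-0.00066061, -0.00238612,  0.00060162, -0.00341361,  0.00027999,
        0.00183731, -0.0010831 ]), 'joint_torque': array([ 2.06186960e-03, -5.89097071e+01,  6.43478204e-01, -2.91705537e+01,
       -5.37782069e-02,  1.44590397e-02,  5.12904944e-05]), 'tcp_pos': array([0.2164337 , 0.58598481, 0.30191415]), 'orientation': array([[ 9.38076414e-01, -3.97254864e-04,  3.46428181e-01],
       [-3.46428395e-01, -1.35787077e-03,  9.38075436e-01],
       [ 9.77496695e-05, -9.99998999e-01, -1.41140690e-03]]), 'ft_force': array([-0.62904015, -1.0489659 , -0.95222902]), 'ft_torqu
[... 341 characters left out ...]
_hole [([249.0, 211.0], 0.81)]
scene workpiece [([266.0, 203.0], 0.62), ([256.0, 234.0], 0.49)]
scene clip_tip [([312.0, 194.0], 0.81), ([270.0, 200.0], 0.42)]
scene tray_floor [([248.0, 211.0], 0.86), ([140.0, 154.0], 0.49)]
scene bar_hinge [([248.0, 210.0], 0.96)]
top fixture [([254.0, 190.0], 0.98), ([112.0, 167.0], 0.54)]
top clip [([232.0, 246.0], 0.86), ([235.0, 168.0], 0.32)]
top bar [([237.0, 172.0], 0.6)]
top bar_handle [([235.0, 173.0], 0.74), ([258.0, 185.0], 0.23)]
top stud_hole [([256.0, 189.0], 0.92)]
top workpiece [([246.0, 168.0], 0.69), ([254.0, 190.0], 0.39)]
top clip_tip [([234.0, 247.0], 0.55)]
top tray_floor [([253.0, 188.0], 0.55)]
top bar_hinge [([255.0, 188.0], 0.88)]
```

View pics/scene0.png

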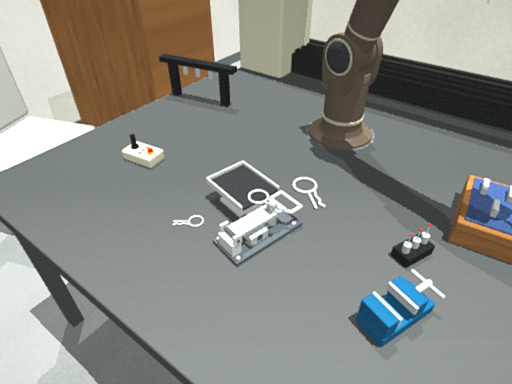

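View pics/top0.png

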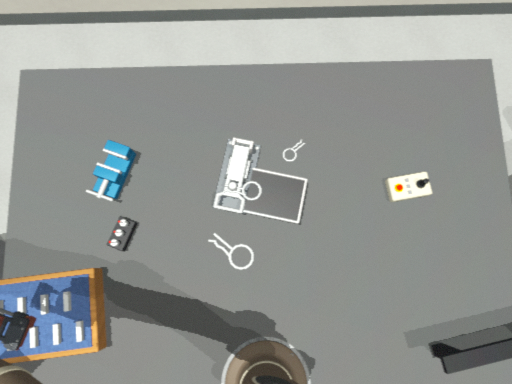

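```bash
python3 - <<'E'
import cv2, numpy as np
im=np.load("top0.npz")["im"]; cv2.imwrite("pics/topc.png",cv2.resize(im[110:270,180:330],None,fx=5,fy=3.75*5/3.75,interpolation=cv2.INTER_CUBIC)[:600])
im=np.load("top0.npz")["im"]; cv2.imwrite("pics/topc.png",cv2.resize(im[120:270,170:340],None,fx=4,fy=4,interpolation=cv2.INTER_CUBIC))
im=np.load("scene0.npz")["im"]; cv2.imwrite("pics/scenec.png",cv2.resize(im[130:270,170:360],None,fx=4,fy=4,interpolation=cv2.INTER_CUBIC))
E
```

```text
(no output)
```

View pics/topc.png

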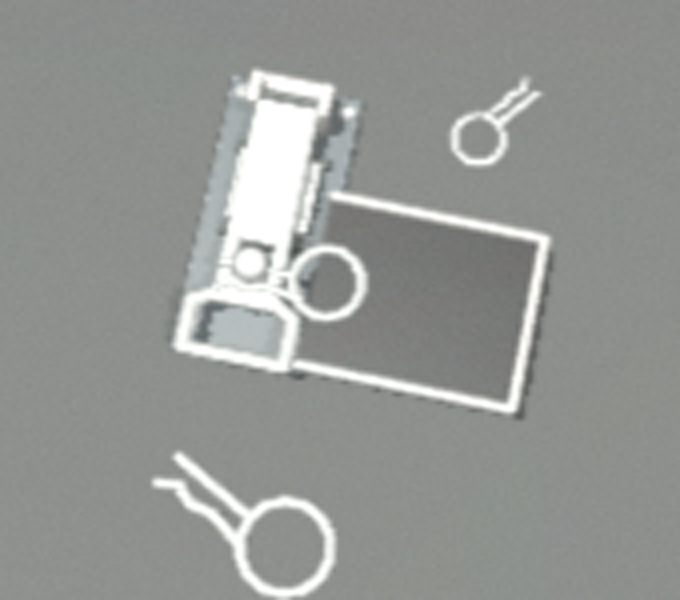

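View pics/scenec.png

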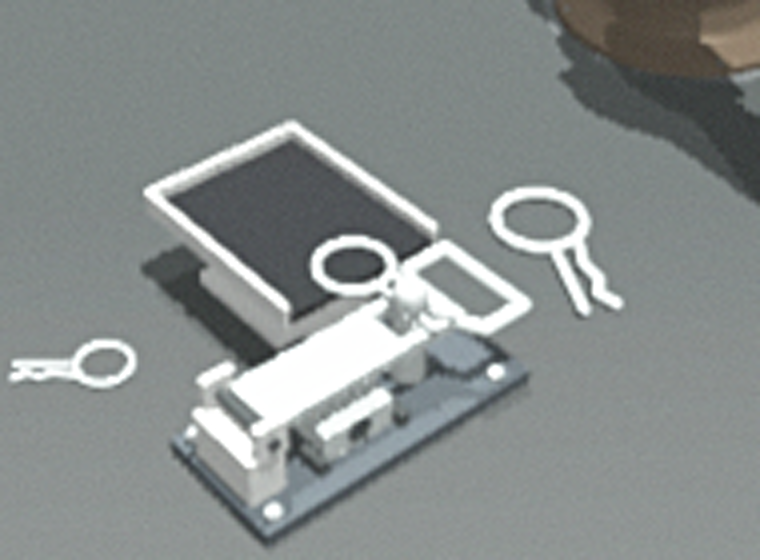

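The scene shows the fixture at the centre, with its bar, stud and tray. The middle-sized clip is the one in the stud, its loop at top pixel (252,191). The bigger clip at (237,255) and the smaller one at (290,153) are decoys. Next I'll measure the fixture pose.

```bash
cat > h.py <<'E'
import numpy as np,cv2
from workcell import ctrl
def bp(cam,uv,z):
    c=ctrl.calibration(cam);K=np.array(c["K"]);T=np.array(c["T"])
    r=T[:3,:3]@np.linalg.inv(K)@np.array([uv[0],uv[1],1.]);o=T[:3,3]
    return (o+r*(z-o[2])/r[2])
def pj(cam,p):
    c=ctrl.calibration(cam);K=np.array(c["K"]);T=np.linalg.inv(np.array(c["T"]))
    q=K@(T[:3,:3]@np.asarray(p,float).reshape(3)+T[:3,3]); return q[:2]/q[2]
E
python3 - <<'E'
from h import *
cr=lambda x,y:(170+x/4-.4,120+y/4-.4)
P={}
for n,(x,y),z in[("stud",(250,263),.084),("loop",(327,283),.066),("rimNear",(335,194),.072),("rimFarHi",(545,237),.072),("rimFarLo",(515,410),.072),("rimLoStart",(297,365),.072),("rodL",(180,347),.06),("rodR",(286,367),.06)]:
    P[n]=bp("top",cr(x,y),z); print(n,np.round(P[n],4))
d=P["rimNear"]-P["rimFarHi"]; print(np.degrees(np.arctan2(d[1],d[0])))
d=P["rimLoStart"]-P["rimFarLo"]; print(np.degrees(np.arctan2(d[1],d[0])))
d=P["rimFarHi"]-P["rimFarLo"]; print(np.degrees(np.arctan2(d[1],d[0])),np.linalg.norm(d))
d=P["rodL"]-P["rodR"]; print(np.degrees(np.arctan2(d[1],d[0])))
d=P["stud"]-P["loop"]; print(np.degrees(np.arctan2(d[1],d[0])),np.linalg.norm(d))
# model fit overlay
im=np.load("top0.npz")["im"]; sc=np.load("scene0.npz")["im"]
from scipy.optimize import minimize
# refine by white-line correlation: render known outlines, maximise brightness
g={"top":cv2.GaussianBlur(cv2.cvtColor(im,cv2.COLOR_BGR2GRAY),(0,0),.7).astype(float),"scene":cv2.GaussianBlur(cv2.cvtColor(sc,cv2.COLOR_BGR2GRAY),(0,0),.7).astype(float)}
th=np.linspace(0,2*np.pi,60)
pts=[(25*np.cos(t),-55+25*np.sin(t),68) for t in th]; pts=[(-45+a,b,c) for a,b,c in pts]
np.save("loop.npy",np.array(pts)/1000)
from scipy.ndimage import map_coordinates
def W(p,X):
    c,s=np.cos(p[2]),np.sin(p[2]);return np.c_[p[0]+c*X[:,0]-s*X[:,1],p[1]+s*X[:,0]+c*X[:,1],X[:,2]]
X=np.array(pts)/1000
for cam in g:
    def cost(q):
        uv=np.array([pj(cam,w) for w in X+[q[0],q[1],0]]);return -map_coordinates(g[cam],[uv[:,1],uv[:,0]],order=1).mean()
    l=P["loop"]-[-.045,-.055,0]
    best=min((minimize(cost,l[:2]+np.array([a,b]),method="Nelder-Mead",options=dict(xatol=1e-4,initial_simplex=[l[:2]+[a,b],l[:2]+[a+.004,b],l[:2]+[a,b+.004]])) for a in(-.004,0,.004) for b in(-.004,0,.004)),key=lambda r:r.fun)
    print(cam,"loop centre",best.x+[-.045,-.055],best.fun)
E
```

```text
stud [0.5407 0.0803 0.084 ]
loop [0.5285 0.0269 0.066 ]
rimNear [0.5917 0.0196 0.072 ]
rimFarHi [ 0.5565 -0.1286  0.072 ]
rimFarLo [ 0.4341 -0.1017  0.072 ]
rimLoStart [0.4696 0.0492 0.072 ]
rodL [0.4863 0.132  0.06  ]
rodR [0.4701 0.0573 0.06  ]
76.61865597311997
76.75083609394484
-12.377001051203429 0.12533750829874135
77.7392731681421
77.07884350307162 0.05772501421991822Traceback (most recent call last):
  File "<stdin>", line 27, in <module>
  File "<stdin>", line 27, in <genexpr>
    res = _minimize_neldermead(fun, x0, args, callback, bounds=bounds,
                               **options)
    fxr = func(xr)
    fx = function(np.copy(x), *(wrapper_args + args))
  File "<stdin>", line 25, in cost
  File "h.py", line 8, in pj
    c=ctrl.calibration(cam);K=np.array(c["K"]);T=np.linalg.inv(np.array(c["T"]))
ValueError: time passes only in moves, steps and waits
```

```bash
sed -i '3,$d' h.py; cat >> h.py <<'E'
import pickle,os
if not os.path.exists("cal.pkl"): pickle.dump({n:{k:np.array(v) for k,v in ctrl.calibration(n).items() if k in "KT"} for n in("scene","top")},open("cal.pkl","wb"))
CAL=pickle.load(open("cal.pkl","rb"))
def bp(cam,uv,z):
    K,T=CAL[cam]["K"],CAL[cam]["T"]
    r=T[:3,:3]@np.linalg.inv(K)@np.array([uv[0],uv[1],1.]);o=T[:3,3]
    return (o+r*(z-o[2])/r[2])
def pj(cam,p):
    q,_=cv2.projectPoints(np.asarray(p,float).reshape(-1,3),*_rt(cam),CAL[cam]["K"],None);return q.reshape(-1,2)
def _rt(cam):
    T=np.linalg.inv(CAL[cam]["T"]);return cv2.Rodrigues(T[:3,:3])[0],T[:3,3]
E
python3 - <<'E'
from h import *
cs=lambda x,y:(170+x/4-.4,130+y/4-.4)
print("scene loop",bp("scene",cs(353,266),.066))
print("scene stud",bp("scene",cs(410,286),.084))
print("scene rimfar corner",bp("scene",cs(148,190),.072),bp("scene",cs(293,125),.072))
print("rod ends",bp("scene",cs(447,245),.06),bp("scene",cs(527,300),.06))
# overlay model
o=np.array([.5407,.0803]);a=np.radians(76.9-90);R=np.array([[np.cos(a),-np.sin(a)],[np.sin(a),np.cos(a)]])
f=lambda x,y,z:np.r_[o+R@(np.array([x+45,y])/1000),z/1000]
t=np.linspace(0,2*np.pi,40)
for cam,b in(("top",(120,270,170,340)),("scene",(130,270,170,360))):
    im=cv2.resize(np.load(cam+"0.npz")["im"][b[0]:b[1],b[2]:b[3]],None,fx=4,fy=4,interpolation=cv2.INTER_CUBIC)
    D=lambda P,c:cv2.polylines(im,[((pj(cam,P)-[b[2],b[0]]+.4)*4).round().astype(int)],False,c,1)
    D([f(-45+25*np.cos(q),-55+25*np.sin(q),65) for q in t],(0,0,255))
    D([f(-45+12*np.cos(q),12*np.sin(q),84) for q in t],(0,200,0))
    D([f(x,y,0) for x,y in((-107.5,-50),(107.5,-50),(107.5,50),(-107.5,50),(-107.5,-50))],(255,0,0))
    for xr in(-110,-115): D([f(xr,-32,57),f(xr,32,57)],(0,0,255))
    cv2.imwrite(f"pics/ov_{cam}.png",im)
E
```

```text
scene loop [0.52818993 0.02511537 0.066     ]
scene stud [0.53941372 0.07782619 0.084     ]
scene rimfar corner [ 0.55351254 -0.13183167  0.072     ] [ 0.43301147 -0.10117078  0.072     ]
rod ends [0.46765726 0.05790221 0.06      ] [0.48296516 0.12973461 0.06      ]
```

View pics/ov_top.png

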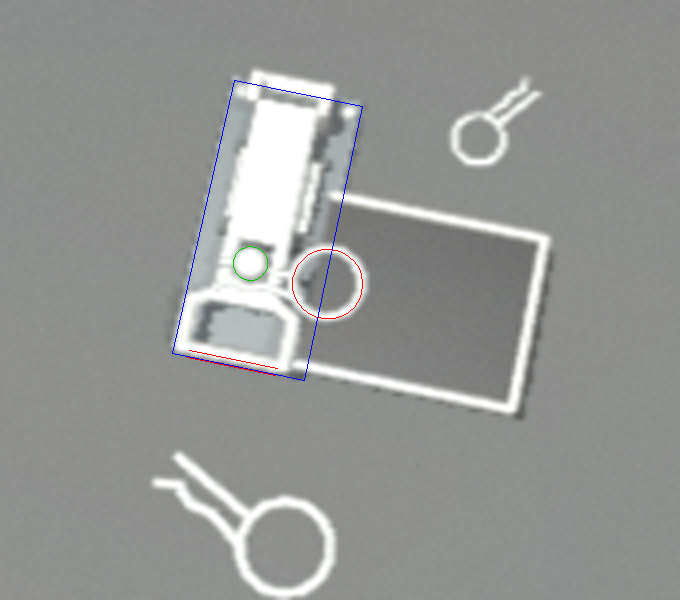

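View pics/ov_scene.png

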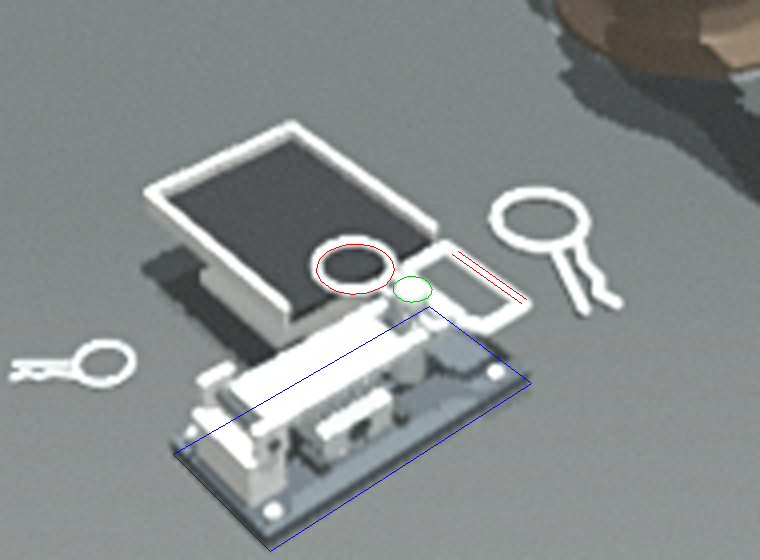

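The top overlay matches. The scene camera agrees to within about 2 mm, so I average the two: loop centre ≈ (0.528, 0.026), fixture yaw ≈ −13°. I'll grip the loop's far wire at (0.523, 0.002).

```bash
python3 -m jog '[[[0.59,17,-32,0,0.4],[0.59,17,-32,0,0.4],[0.59,17,-32,0,0.4],[0.59,17,-32,0,0.4],[0.59,17,-32,0,0.4],[0.59,17,-32,0,0.4],[0.59,17,-32,0,0.4],[0.59,17,-32,0,0.4],[0.59,17,-32,0,0.4],[0.59,17,-32,0,0.4],[0.59,17,-32,0,0.4],[0.59,17,-32,0,0.4],[0.59,17,-32,0,0.4],[0.59,17,-32,0,0.4],[0.59,17,-32,0,0.4],[0.59,17,-32,0,0.4],[0.59,17,-32,0,0.4],[0.59,17,-32,0,0.4],[0.59,0,0,0,0],[0.59,0,0,0,0]]]' 30; python3 -c "
from workcell import ctrl;import numpy as np
s=ctrl.state();print(s['tcp_pos'],s['orientation'][:,2],np.degrees(np.arctan2(s['orientation'][1,2],s['orientation'][0,2])),s['grip_width'],s['orientation'][:,1])"
```

```text
time_s: 2.67
tcp_pos: [0.5269, -0.0198, 0.3059]
orientation: [[0.977, 0.007, 0.215], [-0.215, 0.006, 0.977], [0.006, -1.0, 0.008]]
ft_force: [0.3, 1.1, 0.0]
grip_width: 0.41
[ 0.5268845  -0.01979867  0.30593013] [0.21460424 0.97667133 0.00762489] 77.60732388303585 0.41039999279300826 [ 0.00702444  0.00626319 -0.99995571]
```

```bash
python3 -m jog '[[[0.59,-2.5,10.5,-20,-0.4],[0.59,-2.5,10.5,-20,-0.4],[0.59,0,0,-30,0],[0.59,0,0,-30,0],[0.59,0,0,-10,0],[0.59,0,0,0,0],[0.59,0,0,0,0]]]'; python3 - <<'E'
from h import *
im,d=ctrl.grab_frame("top");cv2.imwrite("pics/t1.png",cv2.resize(im[120:270,170:340],None,fx=4,fy=4,interpolation=cv2.INTER_CUBIC))
im,d=ctrl.grab_frame("scene");cv2.imwrite("pics/s1.png",cv2.resize(im[100:270,170:360],None,fx=4,fy=3.5,interpolation=cv2.INTER_CUBIC))
E
```

```text
time_s: 3.25
tcp_pos: [0.5206, 0.0068, 0.1939]
orientation: [[0.974, 0.012, 0.226], [-0.226, 0.009, 0.974], [0.009, -1.0, 0.011]]
ft_force: [0.2, 0.2, -0.6]
grip_width: 0.409
```

View pics/s1.png

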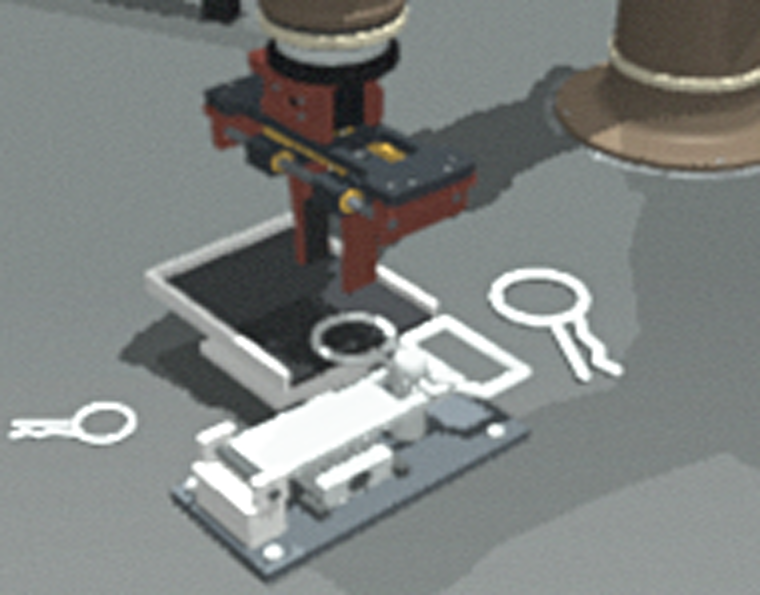

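```bash
python3 -m jog '[[[0.59,0.5,-2,-12,0],[0.59,0.5,-2,-12,0],[0.59,0,-1,-8,0],[0.59,0,0,-6,0],[0.59,0,0,0,0],[0.59,0,0,0,0]]]'
```

```text
time_s: 3.85
tcp_pos: [0.5249, 0.0017, 0.158]
orientation: [[0.974, 0.022, 0.226], [-0.226, 0.011, 0.974], [0.019, -1.0, 0.016]]
ft_force: [0.1, -0.2, -0.0]
grip_width: 0.412
```

```bash
python3 -m jog '[[[0.59,-4,0,-7,0],[0.59,0,0,-5,0],[0.59,0,0,0,0]]]'
```

```text
time_s: 4.1
tcp_pos: [0.521, 0.0017, 0.1458]
orientation: [[0.974, 0.024, 0.226], [-0.226, 0.011, 0.974], [0.021, -1.0, 0.017]]
ft_force: [-0.2, 0.2, 0.5]
grip_width: 0.408
```

```bash
python3 -m jog '[[[0.59,0,0,-3,0],[0.59,0,0,0,0]]]'; python3 - <<'E'
from h import *
im,d=ctrl.grab_frame("scene");cv2.imwrite("pics/s2.png",cv2.resize(im[130:250,200:340],None,fx=5,fy=5,interpolation=cv2.INTER_CUBIC))
E
```

```text
time_s: 4.27
tcp_pos: [0.5212, 0.0017, 0.1429]
orientation: [[0.974, 0.025, 0.226], [-0.226, 0.012, 0.974], [0.021, -1.0, 0.017]]
ft_force: [-0.3, 0.3, 1.4]
grip_width: 0.409
```

View pics/s2.png

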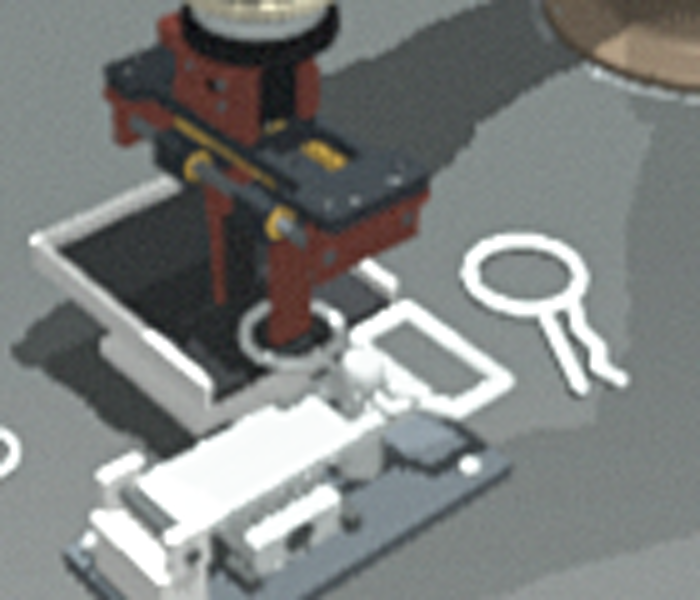

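The inner finger sits inside the loop at (290,345) in the crop, and the outer finger is beyond the wire. I'll close now.

```bash
python3 -m jog '[[[1,0,0,0,0],[1,0,0,0,0],[1,0,0,0,0],[1,0,0,0,0],[1,0,0,0,0]]]' 30
```

```text
time_s: 4.73
tcp_pos: [0.5214, 0.0018, 0.1429]
orientation: [[0.974, 0.025, 0.226], [-0.226, 0.012, 0.974], [0.022, -1.0, 0.017]]
ft_force: [-0.6, -0.5, 0.7]
grip_width: 0.079
```

```bash
python3 -m jog '[[[1,-1.1,-4.9,0,0],[1,-1.1,-4.9,0,0],[1,-1.1,-4.9,0,0],[1,-1.1,-4.9,0,0],[1,-1.1,-4.9,0,0],[1,0,0,0,0]]]'
```

```text
time_s: 5.23
tcp_pos: [0.5148, -0.0225, 0.1429]
orientation: [[0.975, 0.024, 0.222], [-0.223, 0.014, 0.975], [0.02, -1.0, 0.019]]
ft_force: [0.2, -0.6, -0.1]
grip_width: 0.07
```

```bash
python3 -m jog '[[[1,-1.6,-7.8,0,0],[1,-1.6,-7.8,0,0],[1,-1.6,-7.8,0,0],[1,-1.6,-7.8,0,0],[1,-1.6,-7.8,0,0],[1,-1.6,-7.8,0,0],[1,-1,-5,0,0],[1,0,0,0,0],[1,0,0,0,0]]]'; python3 - <<'E'
from h import *
im,d=ctrl.grab_frame("scene");cv2.imwrite("pics/s3.png",cv2.resize(im[110:250,180:340],None,fx=4,fy=4,interpolation=cv2.INTER_CUBIC))
im,d=ctrl.grab_frame("top");cv2.imwrite("pics/t3.png",cv2.resize(im[120:270,170:340],None,fx=4,fy=4,interpolation=cv2.INTER_CUBIC))
E
```

```text
time_s: 5.98
tcp_pos: [0.5025, -0.0834, 0.1429]
orientation: [[0.973, 0.025, 0.227], [-0.228, 0.012, 0.974], [0.021, -1.0, 0.018]]
ft_force: [-0.0, 0.3, -0.2]
grip_width: 0.07
```

View pics/s3.png

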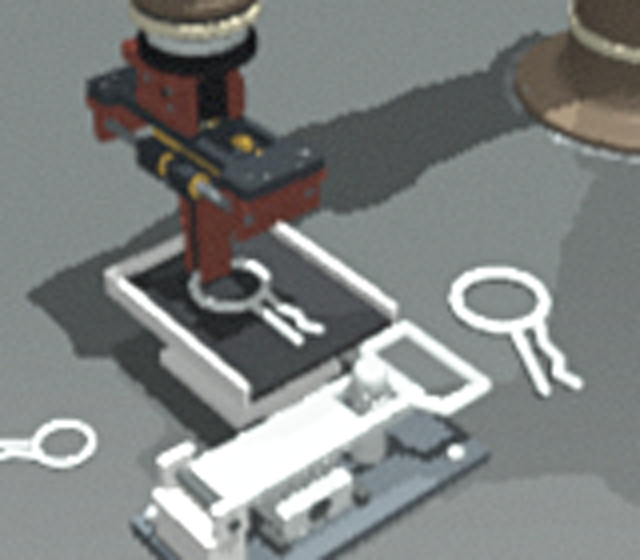

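View pics/t3.png

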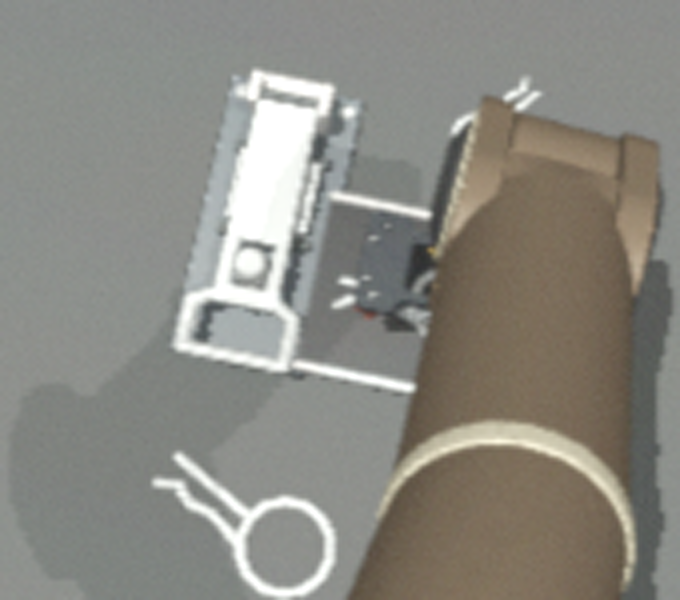

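The clip is out and lies wholly in the tray, its leg tips at about (345,290) in the top crop and clear of the bar. I'll open a little and lift.

```bash
python3 -m jog '[[[0.78,0,0,0,0],[0.78,0,0,0,0],[0.78,0,0,0,0],[0.78,0,0,10,0],[0.78,0,0,20,0],[0.78,0,0,40,0],[0.78,0,0,30,0],[0.78,0,0,0,0]]]'; python3 - <<'E'
from h import *
im,d=ctrl.grab_frame("scene");cv2.imwrite("pics/s4.png",cv2.resize(im[110:250,180:340],None,fx=4,fy=4,interpolation=cv2.INTER_CUBIC))
E
```

```text
time_s: 6.75
tcp_pos: [0.5012, -0.081, 0.2473]
orientation: [[0.974, 0.019, 0.224], [-0.224, 0.012, 0.975], [0.016, -1.0, 0.016]]
ft_force: [1.4, 0.6, 0.3]
grip_width: 0.218
```

View pics/s4.png

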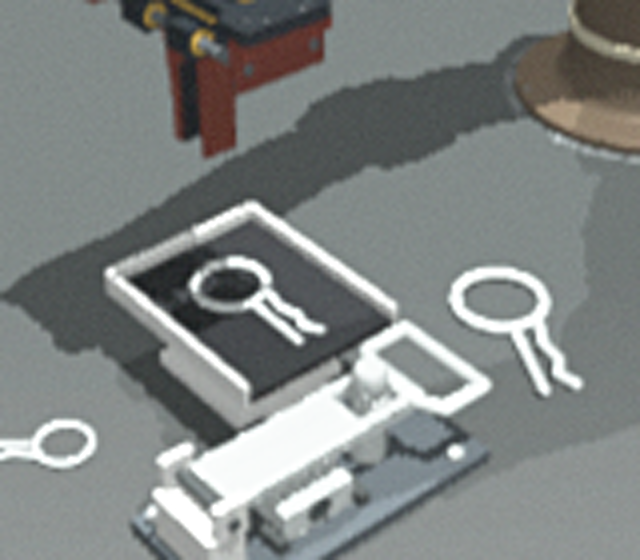

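```bash
python3 -c "
from workcell import ctrl;print(ctrl.state()['joint_positions'])"
```

```text
[-0.23536964  0.27152625  0.36959994  1.9747164  -0.14183776  0.90150685
  1.55386607]
```

```bash
python3 -m jog '[[[0.68,-1.8,13,1,-7],[0.68,-1.8,13,0,-7],[0.68,-1.8,13,0,-7],[0.68,-1.8,13,0,-7],[0.68,-1.8,13,0,-7],[0.68,-1.8,13,0,-7],[0.68,-1.8,13,0,-7],[0.68,-1.8,13,0,-7],[0.68,-1.8,13,0,-7],[0.68,-1.8,13,0,-7],[0.68,-1.8,13,0,-7],[0.68,-1.8,13,0,-7],[0.68,-1.8,13,0,-5],[0.68,0,0,0,0],[0.68,0,0,0,0]]]'
```

```text
time_s: 8.05
tcp_pos: [0.4688, 0.0964, 0.2388]
orientation: [[-0.242, -0.001, 0.97], [-0.97, -0.019, -0.242], [0.019, -1.0, 0.004]]
ft_force: [0.3, -0.6, 0.1]
grip_width: 0.321
```

```bash
python3 -m jog '[[[0.68,8,-1,-10,0.9],[0.68,0,0,-25,0],[0.68,0,0,-20,0],[0.68,0,0,-10,0],[0.68,0,0,0,0]]]'; python3 - <<'E'
from h import *
im,d=ctrl.grab_frame("scene");cv2.imwrite("pics/s5.png",cv2.resize(im[130:250,200:340],None,fx=5,fy=5,interpolation=cv2.INTER_CUBIC))
E
```

```text
time_s: 8.47
tcp_pos: [0.4772, 0.0917, 0.1711]
orientation: [[-0.21, 0.001, 0.978], [-0.977, -0.019, -0.21], [0.019, -1.0, 0.005]]
ft_force: [-0.3, -0.4, -0.1]
grip_width: 0.321
```

View pics/s5.png

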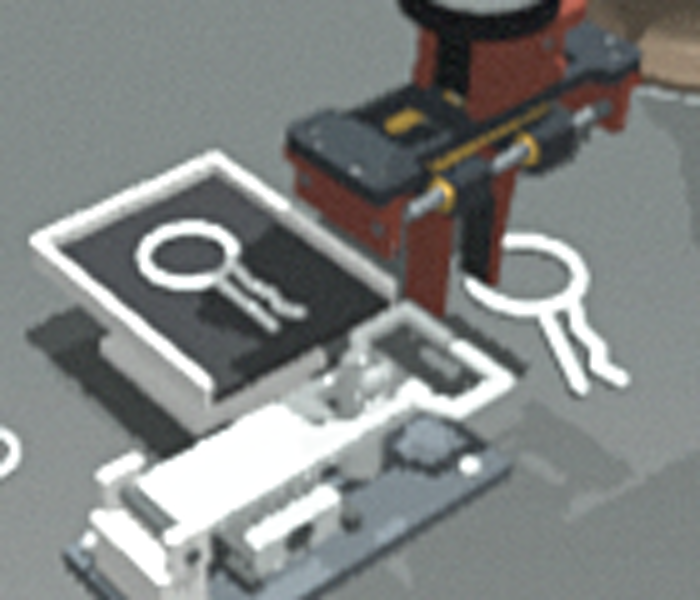

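```bash
python3 -m jog '[[[0.68,-0.5,3,-12,-0.9],[0.68,0,0,-10,0],[0.68,0,0,-6,0],[0.68,0,0,0,0]]]'; python3 - <<'E'
from h import *
im,d=ctrl.grab_frame("scene");cv2.imwrite("pics/s6.png",cv2.resize(im[150:250,230:340],None,fx=6,fy=6,interpolation=cv2.INTER_CUBIC))
E
```

```text
time_s: 8.85
tcp_pos: [0.4784, 0.0924, 0.1448]
orientation: [[-0.224, 0.004, 0.975], [-0.974, -0.019, -0.224], [0.017, -1.0, 0.008]]
ft_force: [-0.1, -0.6, -0.7]
grip_width: 0.323
```

View pics/s6.png

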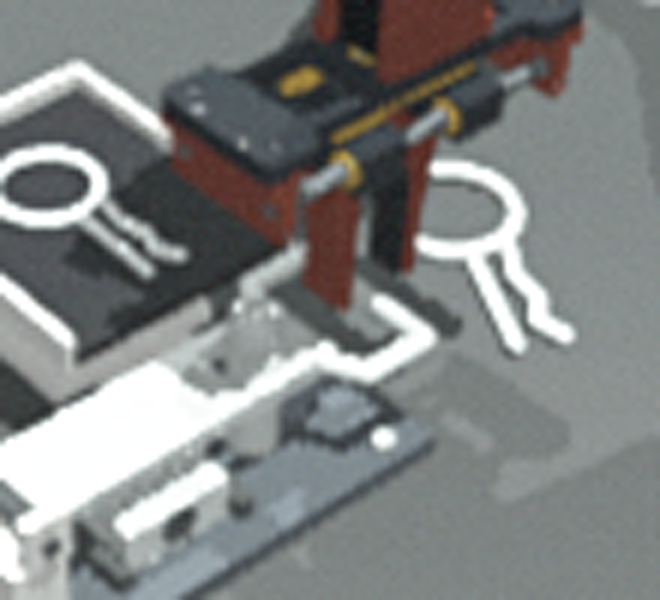

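The fingers straddle the rod, the near one inside the bow gap at (330,300) in the crop. I'll go down and pinch.

```bash
python3 -m jog '[[[0.68,-1.5,1.5,-10,0],[0.68,0,0,-8,0],[0.68,0,0,-3,0],[0.68,0,0,0,0],[1,0,0,0,0],[1,0,0,0,0],[1,0,0,0,0],[1,0,0,0,0]]]' 20
```

```text
time_s: 9.57
tcp_pos: [0.4778, 0.0939, 0.1236]
orientation: [[-0.223, 0.006, 0.975], [-0.975, -0.018, -0.223], [0.016, -1.0, 0.01]]
ft_force: [0.5, -0.3, -3.5]
grip_width: 0.107
```

```bash
python3 -m jog '[[[1,0.5,-0.1,13.5,0],[1,1.4,-0.3,13.5,0],[1,2.3,-0.5,13.3,0],[1,3.2,-0.7,13.1,0],[1,4.1,-0.9,12.9,0],[1,0,0,0,0]]]'; python3 - <<'E'
from h import *
import numpy as np
s=ctrl.state();p=s['tcp_pos'];d=p-[.4778,.0939,.1236];ux=np.array([.974,-.225]);h=d[:2]@ux
print(h,d[2],np.degrees(np.arctan2(d[2],.194-h)),np.hypot(d[2],.194-h),d[:2]@[.225,.974],s['ft_force'])
im,d=ctrl.grab_frame("scene");cv2.imwrite("pics/s7.png",cv2.resize(im[110:250,200:340],None,fx=4,fy=4,interpolation=cv2.INTER_CUBIC))
E
```

```text
time_s: 10.07
tcp_pos: [0.4893, 0.0913, 0.1917]
orientation: [[-0.224, 0.006, 0.975], [-0.975, -0.019, -0.223], [0.017, -1.0, 0.01]]
ft_force: [-1.5, -1.5, 0.4]
grip_width: 0.109
0.0118018666127565 0.06813114032155253 20.5027726536832 0.19451995293879457 6.511799691837029e-05 [-1.4619123  -1.49267797  0.39049957]
```

View pics/s7.png

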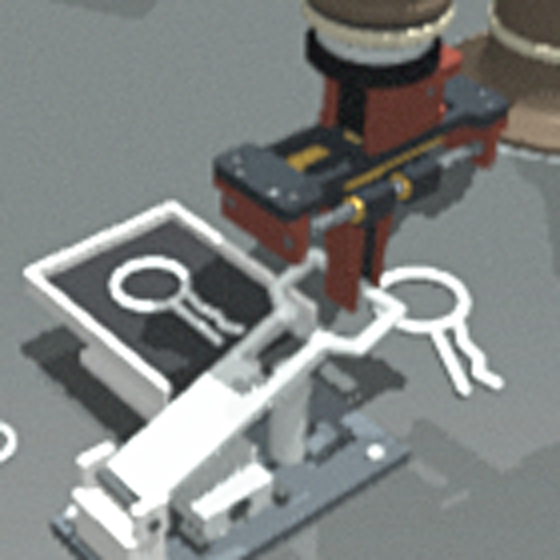

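The bar is rising with the grip, at about 20°, and the clip hasn't moved. Continuing along the arc.

```bash
python3 -m jog '[[[1,5.7,-1.3,14,0],[1,7.6,-1.8,15,0],[1,8.9,-2,14.3,0],[1,10,-2.3,13.4,0],[1,11.1,-2.6,12.5,0],[1,12.2,-2.8,11.4,0],[1,0,0,0,0]]]'; cat > arc.py <<'E'
from h import *
s=ctrl.state();p=s['tcp_pos'];d=p-[.4778,.0939,.1236];ux=np.array([.974,-.225]);h=d[:2]@ux
print(h,d[2],np.degrees(np.arctan2(d[2],.194-h)),np.hypot(d[2],.194-h),d[:2]@[.225,.974],s['ft_force'])
E
python3 arc.py
```

```text
time_s: 10.7
tcp_pos: [0.5365, 0.0804, 0.2661]
orientation: [[-0.22, -0.017, 0.975], [-0.975, -0.019, -0.22], [0.022, -1.0, -0.012]]
ft_force: [0.3, 0.1, 0.8]
grip_width: 0.109
0.060186995987276566 0.14247490269261626 46.795691096365644 0.19546103944310644 7.735196984530977e-05 [0.27458647 0.09568199 0.80459022]
```

```bash
python3 -m jog '[[[1,13,-3,11.5,0],[1,13.4,-3.1,9.8,0],[1,14.2,-3.3,8.6,0],[1,14.9,-3.4,7.3,0],[1,0,0,0,0]]]'; python3 arc.py
```

```text
time_s: 11.12
tcp_pos: [0.5848, 0.0691, 0.2999]
orientation: [[-0.217, -0.041, 0.975], [-0.976, -0.015, -0.218], [0.024, -0.999, -0.037]]
ft_force: [-0.3, 0.6, 4.2]
grip_width: 0.111
0.10976269364155285 0.17626256783839628 64.45648738551817 0.1953571514009972 -0.00012917887526994049 [-0.29833439  0.62344308  4.15750229]
```

```bash
python3 -m jog '[[[1,13,-3,5,0],[1,13,-3,3.7,0],[1,10,-2.3,2,0],[1,0,0,0,0]]]'; python3 arc.py; python3 - <<'E'
from h import *
im,d=ctrl.grab_frame("scene");cv2.imwrite("pics/s8.png",cv2.resize(im[90:250,180:340],None,fx=3.7,fy=3.7,interpolation=cv2.INTER_CUBIC))
E
```

```text
time_s: 11.45
tcp_pos: [0.6184, 0.061, 0.3122]
orientation: [[-0.217, -0.051, 0.975], [-0.976, -0.011, -0.217], [0.021, -0.999, -0.047]]
ft_force: [1.1, 0.0, 1.1]
grip_width: 0.101
0.14434775473255454 0.18855846725211323 75.24745852366291 0.19498625857368723 -0.0004243046476754275 [1.14834817 0.01752664 1.12329894]
```

View pics/s8.png

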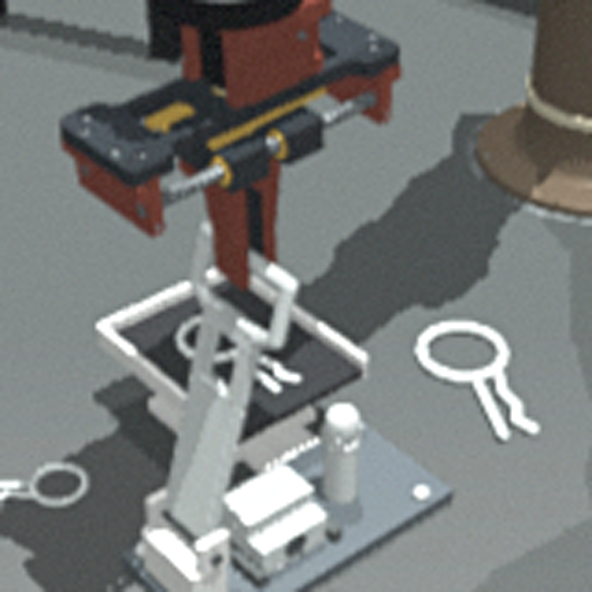

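The bar is up at about 74°. I'll release it and lift straight away.

```bash
python3 -m jog '[[[0.65,0,0,0,0],[0.65,0,0,0,0],[0.65,0,0,0,0],[0.65,0,0,0,0],[0.65,0,0,8,0],[0.65,0,0,15,0],[0.65,0,0,25,0],[0.65,0,0,30,0],[0.65,-10,0,30,0],[0.65,-30,0,10,0],[0.65,-30,0,0,0],[0.65,-30,0,0,0],[0.65,-30,0,0,0],[0.65,0,0,0,0]]]'; python3 - <<'E'
from h import *
for c in("scene","top"):
    im,d=ctrl.grab_frame(c);cv2.imwrite(f"pics/{c}9.png",im)
    cv2.imwrite(f"pics/{c}9c.png",cv2.resize(im[100:260,180:340],None,fx=3.7,fy=3.7,interpolation=cv2.INTER_CUBIC))
E
```

```text
time_s: 12.67
tcp_pos: [0.4817, 0.0614, 0.4319]
orientation: [[-0.216, -0.055, 0.975], [-0.976, -0.013, -0.217], [0.024, -0.998, -0.051]]
ft_force: [1.1, -0.6, -0.2]
grip_width: 0.348
```

View pics/scene9.png

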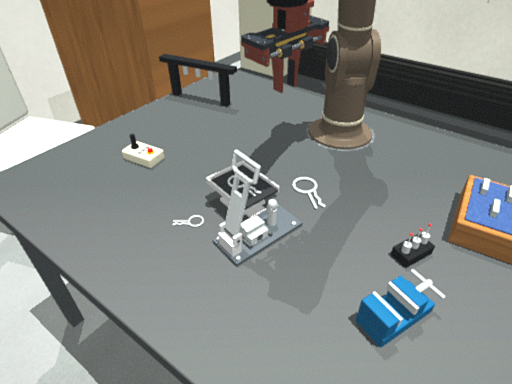

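View pics/scene9c.png

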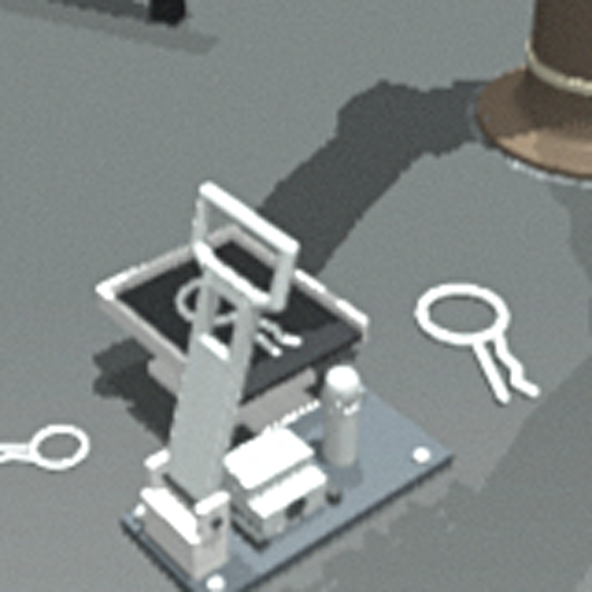

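View pics/top9.png

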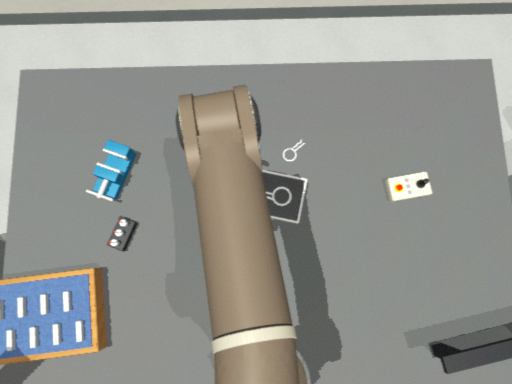

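```bash
python3 - <<'E'
from h import *
hx=np.array([.4767,.0939])+.194*np.array([.974,-.225])
for th in(60,65,70,74,78):
    t=np.radians(th);r=hx-.194*np.cos(t)*np.array([.974,-.225]);print(th,((pj("scene",[*r,.057+.194*np.sin(t)])-[180,100]+.4)*3.7).round())
E
python3 -m jog '[[[0.65,0,0,0,0],[0.65,0,0,0,0],[0.65,0,0,0,0]]]' | head -1
```

```text
60 [[308. 219.]]
65 [[289. 218.]]
70 [[268. 218.]]
74 [[250. 221.]]
78 [[232. 224.]]
time_s: 13.02
```

The rod's midpoint shows at about (250,217) in the crop, which fits a bar angle of roughly 74°. Everything else is in place, so I'll hand in.

```bash
python3 -c "
from workcell import ctrl;print(ctrl.sign_off())"
```

```text
the job is handed in; nothing more can be done
None
```

The fixture is unlocked and the job was handed in after about 13 s of the 58 s allowed.

- **Clip:** I pinched the loop's outer wire, drew the clip about 87 mm sideways out of the stud, and let go of it in the tray. The last pictures show it lying wholly in the tray, clear of the bar.
- **Bar:** I pinched the handle rod, swung the bar up along its arc and released it. It stands open by itself. The tool path put it at about 75° and the last scene picture at about 74°.
- **Everything else:** The workpiece is in its nest in the last scene picture. The look-alike clips, vise, pendant and stylus stand look unmoved, and the gripper is clear of everything. All of this was checked only by eye.
- **Forces:** The highest wrist force I read, at the end of a move, was about 4 N.

**Disagreements:** The two cameras differed by about 2 mm on the fixture's position, so I used the average. The tool also drifted to about 3° off vertical over the moves, with no visible effect. In the last top picture the arm hides the fixture and most of the bar, so the final bar and workpiece check rests on the scene camera alone. No check failed.

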